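# Stack three brass reducing rings on a floating arbor and bed them

## Robot

A 6-joint arm with a two-finger parallel gripper is mounted at the origin on the work surface. World frame = base frame: x ahead of the robot, y to its left, z up, the work surface at z = 0. Lengths are in m, angles in rad, forces in N, time in s.
With the tool pointing down it reaches from about 0.4 to 0.825 m from the base axis. Payload 7 kg.
Tool frame: the origin (TCP) lies midway between the tips of the shut fingers; the grasp point (between the pads) lies 19 mm behind it (bot.grip_point_offset is the distance from the TCP to the grasp point, in m); z points along the fingers, y is the line along which they close (so a half turn about z gives the same grasp; the last joint's range is limited). The gripper opens to 85 mm and grips with 20 to 120 N. Pads are 22 mm wide; open, the fingers measure 114 mm over their backs; the gripper's body (76 mm by 85 mm) begins 54 mm behind the grasp point. The pads swing forward as they close: fully open they stand 13 mm farther back than shut.
Start: joints at [1.431, 0.359, 0.012, 0, -1.224, -0.288], TCP at [0.28, 0.614, 0.231] pointing down, gripper open.
Joint ranges: [-3.07, 3.07], [-1.43, 2.12], [-1.02, 1.25], [-3.03, 1.67], [-3.05, -0], [-3.03, 3.03]. Speed limits (rad/s): [2.39, 2.39, 3.01, 3.14, 3.14, 3.14].

## Interface

Orientations are given as a unit quaternion [w, x, y, z].
In Python, from rig import bot, vision gives the robot as it stands.
- The arm moves only by the tool move_arm, never from a script. Its argument "targets" is one flat list of numbers, 6 for each row, row after row: the shift along the tool's x, y, z in mm, then the turn, a rotation vector about the tool's x, y, z in rad. In form: [x, y, z, wx, wy, wz, x, y, z, wx, wy, wz, ...]. A call has exactly 5 rows; each row shifts and turns the commanded pose from where the row before left it, along the tool's axes as they then stand; what a row does not reach is not made up. A row lasts 1/8 s, in which the tool goes at most 62.5 mm and 10.7 degrees, less where a joint would pass 70% of its speed; a pose out of reach is approached as far as the arm can. A call with a gripper value outside its range is refused whole. "gripper" is the closure, from -1 (fully open) to 1 (shut), set as the call begins (left out, the last holds). The fingers move at their own pace and stop on an object; "squeeze" is the grip in N (left out, the last holds). Time passes only in rows, so rows that do not move let the fingers close, or fill a call up. It gives the time, the measured TCP pose, the force, the opening and the grip force at its end, in the units of the state.
- bot.read_state(): the state, without advancing time (a new reading comes with each control period).
- vision.camera(name): name is "side" or "top"; returns a dict with "image" (400x640x3 uint8, red, green, blue), "range_z" (400x640 float32, m along the optical axis (not along the pixel's ray), 0 where there is no reading), "K" (3x3 intrinsics, pixels), "R" (3x3) and "t" (3): a world point X has camera coordinates R X + t. Camera axes: x right, y down, z forward; pixel columns grow to the right and rows downward; lengths in m; the calibration is good to about 2 mm. A picture is of the moment at which its call begins.
- bot.sign_off(): hands the job in; it is judged then, once.
The state is a dict: "t": time; "joint_positions": joint angles; "qvel": joint speeds; "effort": joint torques, N m; "eef_pos": TCP position; "ee_rot": TCP orientation; "contact_force": force on the tool from outside, world axes, zero at the start; "ft_torque": the same for the moment, N m; "gripper_width": opening from 0.0 (shut) to 1.0 (fully open); "grip_force": force on a finger pad.
Only numpy, scipy, OpenCV 4.12 (cv2) and the standard library are available. Lean on these libraries where they do the work, as an engineer would, in place of code of your own. Each camera call takes 0.05 s, during which the arm holds its last target. There are 200 camera calls.

## Task

Thread the three brass rings onto the steel arbor of the blue jig, the largest first, then the medium one, then the smallest, lowering each gently until it lies flat instead of dropping it. Once the smallest is on, bed the stack by pressing the smallest ring straight down with about 15 newtons for one second; pushing much harder, anywhere on the rings or the jig, marks the brass. Let go, leave the stack on the arbor and leave the black seal, the other fittings and the tools where they lie.

Things in the scene. Friction and masses are not known exactly. Their poses are not given: they have to be found in the camera images.
- jig: Jig fixed to the table: blue square base 120 x 120 x 18 mm with a round dark boss (68 mm across, top 20 mm above the table). An upright steel arbor stands in its middle, ringed by a flat sprung seat. Origin: centre of the base's underside, on the table; z up.
- arbor_top (a point): Nominal middle of the arbor's top, 87 mm above the table, fixed to the jig. The arbor is 20 mm thick up to 75 mm, then a cone narrowing to 8 mm. It floats: it stands up to 3 mm off this point along the jig's x and y, wherever it was left (the reading does not show this), and slides sideways under about 2 N, 4 mm at most, so a bore lowered on the cone centres it.
- seat_top (a point): Nominal middle of the top of the seat round the arbor, unloaded: 40 mm above the table, fixed to the jig (does not follow float or springs). The seat is a flat aluminium disc 40 mm across on stiff springs: it sinks about 1 mm under the rings' weight and a few mm when pressed (5 at most, then solid), and comes back.
- ring_large: Largest brass ring, 56 mm outer diameter, 16 mm thick, bore 22 mm, about 250 g, lying flat on the table. Origin: centre of its underside; z is its axis, up.
- ring_medium: Medium brass ring, 46 mm outer diameter, 12 mm thick, bore 22 mm, about 130 g, lying flat on the table. Origin: centre of its underside; z is its axis, up.
- ring_small: Smallest brass ring, 36 mm outer diameter, 9 mm thick, bore 22 mm, about 50 g, lying flat on the table. Origin: centre of its underside; z is its axis, up.
- black_seal: Black plastic seal ring, 42 mm outer diameter, 6 mm thick, not part of the job. Origin: centre of its underside.
- hex_nut: Brass hexagon nut, 28 mm across flats, 18 mm high, not part of the job. Origin: centre of its underside.
- tee: Brass tee fitting lying down, 60 mm long along its x, branch 34 mm to its y, 25 mm high, not part of the job. Origin: under its middle.
- pliers: Pliers with red handles lying flat, 170 mm long along their x (jaws to +x), 14 mm high, not part of the job. Origin: under the pivot.
- wrench: Steel wrench lying flat along its x, not part of the job. Origin: about its middle, underside.
Things that resemble listed ones, but are neither listed nor needed, are in the scene too. What is shaped like the ring_large but pink or purple is not meant.

How it is judged:
By the outcome, as a careful person would: the job done as asked, in the order asked, and still so for the second after the job is handed in, with the robot touching nothing.
It also fails if it takes over 72 s, if anything falls off the work surface, if the arm or the gripper's body presses on something with over 40 N, if the wrist force passes 120 N, or if a joint passes its speed limit or range.

## Working session

There is one attempt and no reset: what is moved stays moved. The work goes in short steps, Python scripts to look and compute and a tool call to move; the robot and the scene stay as the last step left them, time stands still between calls to the robot, and variables do not carry over. Pictures are saved under pics/ and viewed, at most 10 in all, crops included, and the job is handed in when it is done.

Besides the shell and the picture viewer there is one more tool, called after "Request:" as name(argument=value, ...) on one line, values as JSON. move_arm: Moves the arm, as the interface text tells. Its arguments: {"type":"object","properties":{"targets":{"type":"array"},"gripper":{"type":"number"},"squeeze":{"type":"number"}},"required":["targets"]}

```bash
mkdir -p pics; ls; python3 - <<'E'
from rig import bot, vision
import cv2,numpy as np
print(bot.read_state(), bot.grip_point_offset)
for n in ("top","side"):
    c=vision.camera(n); cv2.imwrite(f"pics/{n}0.png",c["image"][:,:,::-1]); np.savez(f"pics/{n}0.npz",**c)
    print(n,c["K"],c["R"],c["t"])
E
```

```text
pics
{'t': 0.0, 'joint_positions': array([ 1.43110818e+00,  3.59359484e-01,  1.10439013e-02, -3.40798433e-04,
       -1.22413697e+00, -2.88091152e-01]), 'qvel': array([ 0.0004995 , -0.00079528, -0.00187035, -0.00156212,  0.0012715 ,
        0.00036282]), 'effort': array([-8.55119026e-06, -5.83316302e+01,  2.93418539e+01,  6.93667889e+00,
       -5.76987251e-03,  1.39303896e-06]), 'eef_pos': array([0.27985432, 0.61369971, 0.2303766 ]), 'ee_rot': array([ 8.37712780e-04,  9.77200017e-01, -2.12319138e-01, -9.83828670e-05]), 'contact_force': array([ 0.41797129,  0.25275265, -0.49664454]), 'ft_torque': array([-0.00869658,  0.04362836,  0.00597541]), 'grip_force': 0.0, 'gripper_width': 0.9978949481312318} 0.0187
top [[445.39887733   0.         331.10541398]
 [  0.         445.39887733 203.095083  ]
 [  0.           0.           1.        ]] [[ 0.0184314  -0.99976335  0.01155532]
 [-0.9956105  -0.01941307 -0.09155801]
 [ 0.09176067 -0.00981706 -0.9957327 ]] [-0.03162147  0.54072371  1.11726767]
side [[416.13996374   0.         319.68908455]
 [  0.         416.13996374 194.96908211]
 [  0.           0.           1.        ]] [[ 0.72074176 -0.69290091 -0.02048522]
 [-0.50226719 -0.50162482 -0.70434382]
 [ 0.47776457  0.51793906 -0.70956335]] [-0.42232822  0.32138511  0.76406036]
```

View pics/top0.png

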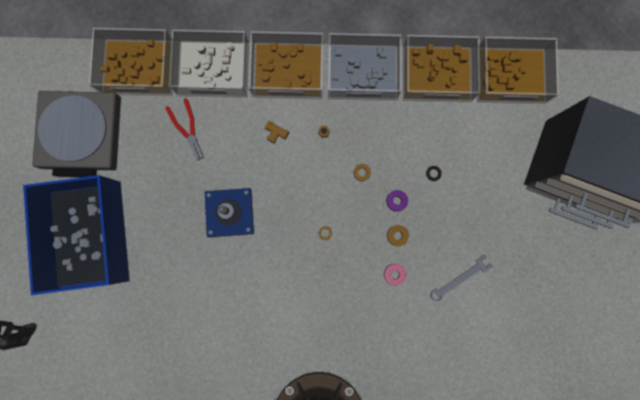

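View pics/side0.png

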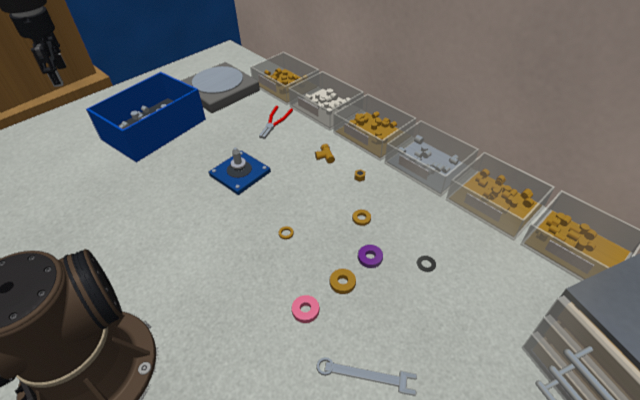

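The top view shows the large ring at (398,236), with purple (397,201) and pink (395,274) look-alikes either side. The medium ring is at (362,172), the small one at (325,233) and the jig at (229,212). In the side view they are at (343,281), (361,217), (286,232) and (239,171).

```bash
cat > h.py <<'E'
import numpy as np,cv2
def ray(c,u,v,z):
    K,R,t=c["K"],c["R"],c["t"]
    d=R.T@np.linalg.solve(K,[u,v,1.]); o=-R.T@t
    return o+d*(z-o[2])/d[2]
def cloud(c):
    K,R,t=c["K"],c["R"],c["t"]; Z=c["range_z"]
    v,u=np.mgrid[:Z.shape[0],:Z.shape[1]]
    P=np.stack([(u-K[0,2])/K[0,0]*Z,(v-K[1,2])/K[1,1]*Z,Z],-1)
    return (P-t)@R
E
python3 - <<'E'
from h import *
pix={"top":dict(L=(398,236,.016),M=(362,172,.012),S=(325,233,.009)),"side":dict(L=(343,281,.016),M=(361,217,.012),S=(286,232,.009))}
for n in pix:
    c=dict(np.load(f"pics/{n}0.npz")); P=cloud(c); hsv=cv2.cvtColor(c["image"],cv2.COLOR_RGB2HSV)
    for k,(u,v,h) in pix[n].items():
        m=np.zeros(hsv.shape[:2],bool); r=22; m[v-r:v+r,u-r:u+r]=1
        b=(m&(hsv[...,1]>110)&(hsv[...,0]>8)&(hsv[...,0]<30)).astype(np.uint8)
        q,lab,st,ce=cv2.connectedComponentsWithStats(b); i=1+np.argmax(st[1:,4]); b=lab==i
        cs,_=cv2.findContours(b.astype(np.uint8),cv2.RETR_EXTERNAL,cv2.CHAIN_APPROX_NONE)
        e=cv2.fitEllipse(cs[0]); pts=P[b&(c["range_z"]>0)]
        pr=np.array([ray(c,x,y,h) for x,y in cs[0][:,0]])
        print(n,k,"ellipse",np.round(e[0],1),np.round(e[1],1),"at mid h",ray(c,*e[0],h/2).round(4),"extent",(np.ptp(pr,0)*1000).round(0),"depth z med",np.median(pts[:,2]).round(4),"cloud mean",pts.mean(0).round(4))
    if n=="top":
        for (u,v) in [(229,212),(226,211),(325,150),(228,195)]: print(u,v,P[v,u].round(3))
    x0,y0=(195,180) if n=="top" else (200,140)
    cv2.imwrite(f"pics/j{n}.png",cv2.resize(c["image"][y0:y0+65,x0:x0+80,::-1],None,fx=6,fy=6,interpolation=cv2.INTER_CUBIC))
a,b=cv2.imread("pics/jtop.png"),cv2.imread("pics/jside.png")
cv2.imwrite("pics/jig.png",cv2.resize(np.hstack([a,b]),(800,325)))
E
```

```text
top L ellipse [397.5 235.2] [19.2 19.6] at mid h [ 0.4627 -0.1951  0.008 ] extent [51. 49.  0.] depth z med 0.0165 cloud mean [ 0.4625 -0.1938  0.0163]
top M ellipse [361.6 171.9] [15.  15.5] at mid h [ 0.6268 -0.1001  0.006 ] extent [42. 39.  0.] depth z med 0.0126 cloud mean [ 0.626  -0.0993  0.0126]
top S ellipse [324.7 232.6] [11.5 11.6] at mid h [ 0.4659 -0.0063  0.0045] extent [29. 29.  0.] depth z med 0.0097 cloud mean [ 0.4665 -0.0058  0.0097]
229 212 [0.512 0.235 0.042]
226 211 [0.512 0.236 0.073]
325 150 [ 0.684 -0.003  0.003]
228 195 [0.558 0.245 0.016]
side L ellipse [342.4 280.9] [24.1 25.2] at mid h [ 0.4638 -0.1964  0.008 ] extent [57. 57.  0.] depth z med 0.0151 cloud mean [ 0.4611 -0.1989  0.014 ]
side M ellipse [361.5 217. ] [14.5 17.7] at mid h [ 0.6278 -0.1025  0.006 ] extent [47. 46.  0.] depth z med 0.0106 cloud mean [ 0.6253 -0.1047  0.0099]
side S ellipse [285.7 232.4] [11.5 13.7] at mid h [ 0.4668 -0.0087  0.0045] extent [34. 36.  0.] depth z med 0.0075 cloud mean [ 0.4656 -0.0106  0.0071]
```

View pics/jig.png

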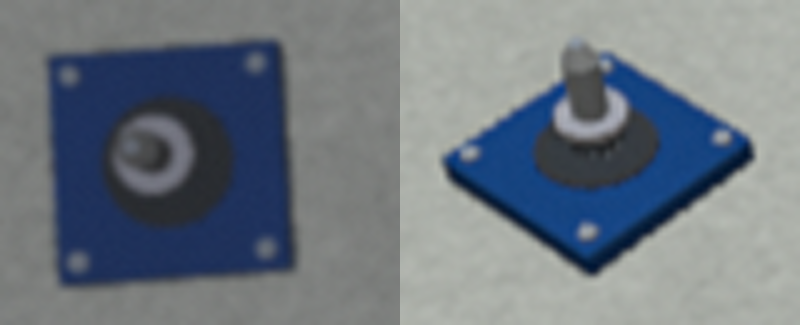

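The crop shows the jig bolts at top-crop (69,76), (256,63), (78,262), (266,248) and the arbor tip at (132,147). In the side crop the bolt mean is (195.5,146) and the tip is at (177,43).

```bash
python3 - <<'E'
from h import *
T=dict(np.load("pics/top0.npz"));S=dict(np.load("pics/side0.npz"))
f=lambda x0,y0,p:(x0+(p[0]+.5)/5-.5,y0+(p[1]+.5)/5-.5)
A=[(69,76),(256,63),(78,262),(266,248)];B=[(69,153),(204,64),(322,137),(187,231)]
pa=np.array([ray(T,*f(195,180,p),.019) for p in A]);pb=np.array([ray(S,*f(200,140,p),.019) for p in B])
print(pa.round(4),pa.mean(0),pb.round(4),pb.mean(0))
print(ray(T,*f(195,180,(132,147)),.087),ray(S,*f(200,140,(177,43)),.087))
E
```

```text
[[0.5571 0.2948 0.019 ]
 [0.5657 0.199  0.019 ]
 [0.4616 0.2861 0.019 ]
 [0.4706 0.1905 0.019 ]] [0.51373013 0.24258644 0.019     ] [[0.4627 0.2835 0.019 ]
 [0.5589 0.2928 0.019 ]
 [0.5671 0.1967 0.019 ]
 [0.4719 0.1887 0.019 ]] [0.51512863 0.24043202 0.019     ]
[0.51601036 0.24484392 0.087     ] [0.51715954 0.24143753 0.087     ]
```

Request:
move_arm(targets=[37,33,0,0,0,-0.0856,34,36,0,0,0,-0.0856,30,39,0,0,0,-0.0856,27,42,0,0,0,-0.0856,24,44,0,0,0,-0.0856], gripper=-1, squeeze=40)

```text
t: 0.72
eef_pos: [0.379, 0.3845, 0.2311]
ee_rot: [0.0, 1.0, 0.002, -0.0]
contact_force: [1.0, 0.3, 0.5]
gripper_width: 1.002
grip_force: 0.0
```

Request:
move_arm(targets=[9,58,0,0,0,0,9,58,0,0,0,0,9,58,0,0,0,0,9,58,0,0,0,0,8,58,0,0,0,0])

```text
t: 1.35
eef_pos: [0.4225, 0.0944, 0.2313]
ee_rot: [-0.0, 1.0, 0.0, 0.0]
contact_force: [1.0, 0.3, 0.2]
gripper_width: 0.998
grip_force: 0.0
```

Request:
move_arm(targets=[8,58,10,0,0,0,8,58,15,0,0,0,8,58,15,0,0,0,8,58,20,0,0,0,8,58,20,0,0,0])

```text
t: 1.98
eef_pos: [0.4628, -0.1957, 0.1508]
ee_rot: [-0.0, 1.0, 0.0, 0.0]
contact_force: [1.1, 0.2, 0.2]
gripper_width: 0.996
grip_force: 0.0
```

Request:
move_arm(targets=[0,0,45,0,0,0,0,0,45,0,0,0,0,0,35,0,0,0,0,0,15,0,0,0,0,0,9,0,0,0])

```text
t: 2.6
eef_pos: [0.4622, -0.1938, 0.0012]
ee_rot: [-0.0, 1.0, 0.0, -0.001]
contact_force: [0.0, -1.0, -0.6]
gripper_width: 0.996
grip_force: 0.0
```

Request:
move_arm(targets=[0,0,1,0,0,0,0,0,0,0,0,0,0,0,0,0,0,0,0,0,0,0,0,0,0,0,0,0,0,0], gripper=1)

```text
t: 3.22
eef_pos: [0.4633, -0.1938, 0.0024]
ee_rot: [0.0, 1.0, 0.0, 0.001]
contact_force: [-1.4, 0.5, 6.5]
gripper_width: 0.636
grip_force: 41.9
```

Request:
move_arm(targets=[0,0,0,0,0,0,0,0,0,0,0,0,0,0,0,0,0,0,0,0,0,0,0,0,0,0,0,0,0,0])

```text
t: 3.85
eef_pos: [0.4633, -0.1938, 0.0024]
ee_rot: [0.0, 1.0, 0.0, 0.001]
contact_force: [-2.4, 1.1, 6.3]
gripper_width: 0.633
grip_force: 41.9
```

Request:
move_arm(targets=[0,0,-5,0,0,0,0,0,-15,0,0,0,0,0,-40,0,0,0,0,0,-50,0,0,0,3,-26,-30,0,0,0])

```text
t: 4.47
eef_pos: [0.4663, -0.1682, 0.1439]
ee_rot: [0.0, 1.0, -0.001, 0.001]
contact_force: [0.2, 0.0, -2.5]
gripper_width: 0.639
grip_force: 43.4
```

Request:
move_arm(targets=[8,-50,0,0,0,0,8,-58,0,0,0,0,8,-58,0,0,0,0,8,-58,0,0,0,0,8,-58,0,0,0,0])

```text
t: 5.1
eef_pos: [0.5054, 0.1163, 0.1417]
ee_rot: [-0.0, 1.0, 0.0, 0.0]
contact_force: [1.2, -0.5, -3.0]
gripper_width: 0.637
grip_force: 43.4
```

Request:
move_arm(targets=[6,-58,0,0,0,0,4,-50,0,0,0,0,0,-20,0,0,0,0,0,0,0,0,0,0,0,0,0,0,0,0])

```text
t: 5.72
eef_pos: [0.5153, 0.2413, 0.1412]
ee_rot: [0.0, 1.0, -0.0, -0.0]
contact_force: [0.4, -0.6, -3.0]
gripper_width: 0.638
grip_force: 43.5
```

```bash
python3 - <<'E'
from rig import bot, vision
import cv2,numpy as np
n="side"
c=vision.camera(n); np.savez(f"pics/{n}1.npz",**c); np.savez("pics/top1.npz",**vision.camera("top"))
cv2.imwrite("pics/s1.png",cv2.resize(c["image"][60:210,150:350,::-1],None,fx=4,fy=4,interpolation=cv2.INTER_CUBIC))
print(bot.read_state()["eef_pos"])
E
```

```text
[0.51557667 0.24108073 0.14141677]
```

View pics/s1.png

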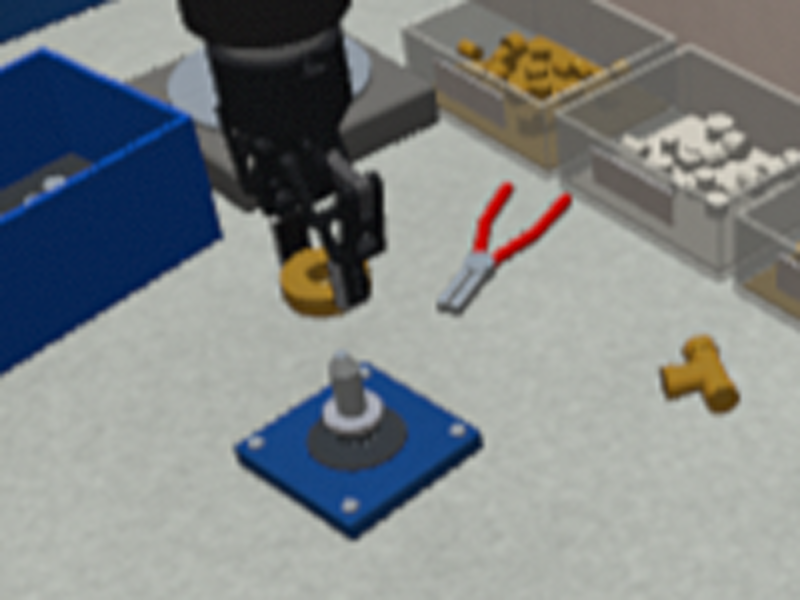

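Request:
move_arm(targets=[0,0,20,0,0,0,0,0,20,0,0,0,0,0,8,0,0,0,0,0,3,0,0,0,0,0,3,0,0,0])

```text
t: 6.45
eef_pos: [0.5162, 0.2423, 0.0878]
ee_rot: [-0.0, 1.0, 0.0, 0.0]
contact_force: [-1.0, 0.1, -3.3]
gripper_width: 0.636
grip_force: 43.5
```

Request:
move_arm(targets=[0,0,2,0,0,0,0,0,2,0,0,0,0,0,2,0,0,0,0,0,2,0,0,0,0,0,2,0,0,0])

```text
t: 7.08
eef_pos: [0.5163, 0.2428, 0.0776]
ee_rot: [-0.0, 1.0, 0.0, 0.001]
contact_force: [0.0, 2.1, 0.3]
gripper_width: 0.641
grip_force: 43.7
```

Request:
move_arm(targets=[0,0,2,0,0,0,0,0,2,0,0,0,0,0,2,0,0,0,0,0,2,0,0,0,0,0,2,0,0,0])

```text
t: 7.7
eef_pos: [0.5159, 0.2424, 0.0672]
ee_rot: [-0.0, 1.0, 0.0, 0.0]
contact_force: [2.0, 2.8, -1.1]
gripper_width: 0.636
grip_force: 43.6
```

Request:
move_arm(targets=[0,0,4,0,0,0,0,0,4,0,0,0,0,0,4,0,0,0,0,0,4,0,0,0,0,0,2,0,0,0])

```text
t: 8.32
eef_pos: [0.5156, 0.2422, 0.0489]
ee_rot: [0.0, 1.0, 0.0, -0.0]
contact_force: [2.5, 2.3, -1.1]
gripper_width: 0.634
grip_force: 43.6
```

Request:
move_arm(targets=[0,0,1,0,0,0,0,0,1,0,0,0,0,0,1,0,0,0,0,0,1,0,0,0,0,0,1,0,0,0])

```text
t: 8.95
eef_pos: [0.5157, 0.2422, 0.0442]
ee_rot: [0.0, 1.0, 0.0, -0.0]
contact_force: [0.6, 1.8, -1.7]
gripper_width: 0.635
grip_force: 43.6
```

Request:
move_arm(targets=[0,0,0.5,0,0,0,0,0,0.5,0,0,0,0,0,0.5,0,0,0,0,0,0.5,0,0,0,0,0,0,0,0,0])

```text
t: 9.57
eef_pos: [0.5157, 0.2422, 0.0422]
ee_rot: [0.0, 1.0, 0.0, -0.0]
contact_force: [2.3, 1.4, -2.3]
gripper_width: 0.637
grip_force: 43.6
```

Request:
move_arm(targets=[0,0,0.5,0,0,0,0,0,0.5,0,0,0,0,0,0.5,0,0,0,0,0,0,0,0,0,0,0,0,0,0,0])

```text
t: 10.2
eef_pos: [0.5158, 0.2423, 0.0411]
ee_rot: [-0.0, 1.0, 0.0, 0.0]
contact_force: [0.1, 0.5, 5.0]
gripper_width: 0.636
grip_force: 44.1
```

Request:
move_arm(targets=[0,0,-0.6,0,0,0,0,0,0,0,0,0,0,0,0,0,0,0,0,0,0,0,0,0,0,0,0,0,0,0])

```text
t: 10.82
eef_pos: [0.5158, 0.2423, 0.0413]
ee_rot: [-0.0, 1.0, 0.0, 0.0]
contact_force: [0.7, 1.4, 1.8]
gripper_width: 0.633
grip_force: 43.8
```

Request:
move_arm(targets=[0,0,0,0,0,0,0,0,0,0,0,0,0,0,0,0,0,0,0,0,0,0,0,0,0,0,0,0,0,0], gripper=-1)

```text
t: 11.45
eef_pos: [0.5157, 0.2422, 0.0414]
ee_rot: [0.0, 1.0, 0.0, -0.0]
contact_force: [-0.4, -0.8, -0.4]
gripper_width: 1.002
grip_force: 0.0
```

Request:
move_arm(targets=[0,0,-10,0,0,0,0,0,-25,0,0,0,0,0,-40,0,0,0,0,0,-45,0,0,0,0,0,0,0,0,0])

```text
t: 12.08
eef_pos: [0.5177, 0.2437, 0.1663]
ee_rot: [-0.002, 1.0, 0.0, 0.003]
contact_force: [0.0, -0.0, -0.2]
gripper_width: 1.0
grip_force: 0.0
```

Request:
move_arm(targets=[18,55,0,0,0,0,18,55,0,0,0,0,18,55,0,0,0,0,18,55,0,0,0,0,18,55,0,0,0,0])

```text
t: 12.7
eef_pos: [0.606, -0.0345, 0.1614]
ee_rot: [-0.0, 1.0, 0.0, -0.0]
contact_force: [1.1, 1.2, 0.2]
gripper_width: 1.003
grip_force: 0.0
```

Request:
move_arm(targets=[15,48,10,0,0,0,6,20,40,0,0,0,0,0,40,0,0,0,0,0,20,0,0,0,0,0,0,0,0,0])

```text
t: 13.32
eef_pos: [0.6253, -0.101, 0.0494]
ee_rot: [0.0, 1.0, -0.0, -0.002]
contact_force: [-0.8, -0.6, 0.1]
gripper_width: 1.003
grip_force: 0.0
```

Request:
move_arm(targets=[1,0,20,0,0,0,0,0,16,0,0,0,0,0,8,0,0,0,0,0,3,0,0,0,0,0,0,0,0,0])

```text
t: 13.95
eef_pos: [0.628, -0.1007, 0.0047]
ee_rot: [0.0, 1.0, 0.0, 0.0]
contact_force: [-0.8, 0.6, -0.0]
gripper_width: 0.995
grip_force: 0.0
```

Request:
move_arm(targets=[0,0,0,0,0,0,0,0,0,0,0,0,0,0,0,0,0,0,0,0,0,0,0,0,0,0,0,0,0,0], gripper=1)

```text
t: 14.58
eef_pos: [0.628, -0.1008, 0.0053]
ee_rot: [0.0, 1.0, 0.0, 0.0]
contact_force: [-1.4, 0.5, 5.1]
gripper_width: 0.505
grip_force: 39.9
```

Request:
move_arm(targets=[0,0,0,0,0,0,0,0,0,0,0,0,0,0,0,0,0,0,0,0,0,0,0,0,0,0,0,0,0,0])

```text
t: 15.2
eef_pos: [0.628, -0.1008, 0.0053]
ee_rot: [0.0, 1.0, 0.0, 0.0]
contact_force: [-1.0, 0.1, 5.8]
gripper_width: 0.507
grip_force: 39.9
```

Request:
move_arm(targets=[0,0,0,0,0,0,0,0,0,0,0,0,0,0,2,0,0,0,0,0,1.5,0,0,0,0,0,0,0,0,0], gripper=-0.5)

```text
t: 15.82
eef_pos: [0.6276, -0.1007, 0.0006]
ee_rot: [0.0, 1.0, 0.0, -0.0]
contact_force: [-0.2, -0.4, -0.2]
gripper_width: 0.747
grip_force: 0.0
```

Request:
move_arm(targets=[0,0,0,0,0,0,0,0,0,0,0,0,0,0,0,0,0,0,0,0,0,0,0,0,0,0,0,0,0,0], gripper=1)

```text
t: 16.45
eef_pos: [0.6279, -0.1008, 0.0013]
ee_rot: [0.0, 1.0, 0.0, 0.0]
contact_force: [-1.6, 1.1, 5.1]
gripper_width: 0.513
grip_force: 40.9
```

Request:
move_arm(targets=[0,0,-5,0,0,0,0,0,-25,0,0,0,0,0,-50,0,0,0,0,0,-50,0,0,0,-10,-30,-14,0,0,0])

```text
t: 17.08
eef_pos: [0.6198, -0.0714, 0.1485]
ee_rot: [-0.0, 1.0, -0.001, 0.003]
contact_force: [0.5, 1.3, -2.6]
gripper_width: 0.51
grip_force: 41.2
```

Request:
move_arm(targets=[-18,-55,0,0,0,0,-18,-55,0,0,0,0,-18,-55,0,0,0,0,-18,-55,0,0,0,0,-18,-55,0,0,0,0])

```text
t: 17.7
eef_pos: [0.5267, 0.206, 0.1449]
ee_rot: [-0.0, 1.0, 0.0, -0.0]
contact_force: [0.7, -0.6, -2.1]
gripper_width: 0.512
grip_force: 41.2
```

Request:
move_arm(targets=[-10,-30,0,0,0,0,-2,-8,10,0,0,0,0,0,20,0,0,0,0,0,10,0,0,0,0,0,0,0,0,0])

```text
t: 18.32
eef_pos: [0.5155, 0.2412, 0.1039]
ee_rot: [0.001, 1.0, -0.0, -0.001]
contact_force: [-0.5, 0.7, -2.4]
gripper_width: 0.51
grip_force: 41.2
```

```bash
python3 - <<'E'
from rig import bot, vision
import cv2,numpy as np
c=vision.camera("side")
cv2.imwrite("pics/s2.png",cv2.resize(c["image"][100:200,180:300,::-1],None,fx=6,fy=6,interpolation=cv2.INTER_CUBIC))
print(bot.read_state()["eef_pos"])
E
```

```text
[0.51592376 0.24160116 0.10470532]
```

View pics/s2.png

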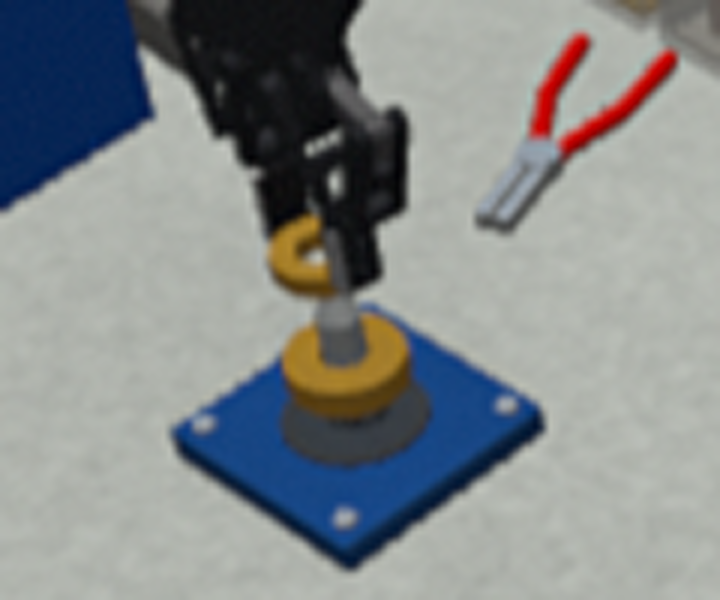

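The large ring sits flat on the seat at crop (345,365), and the medium ring hangs level above the cone at (310,255).

Request:
move_arm(targets=[0,0,5,0,0,0,0,0,4,0,0,0,0,0,2,0,0,0,0,0,2,0,0,0,0,0,2,0,0,0])

```text
t: 19.0
eef_pos: [0.5158, 0.2423, 0.0899]
ee_rot: [-0.0, 1.0, 0.0, 0.0]
contact_force: [0.2, 0.3, -2.3]
gripper_width: 0.509
grip_force: 41.2
```

Request:
move_arm(targets=[0,0,2,0,0,0,0,0,2,0,0,0,0,0,2,0,0,0,0,0,2,0,0,0,0,0,2,0,0,0])

```text
t: 19.62
eef_pos: [0.5157, 0.2423, 0.0798]
ee_rot: [0.0, 1.0, 0.0, 0.0]
contact_force: [0.5, -0.4, -1.2]
gripper_width: 0.508
grip_force: 41.2
```

Request:
move_arm(targets=[0,0,2,0,0,0,0,0,2,0,0,0,0,0,2,0,0,0,0,0,2,0,0,0,0,0,2,0,0,0])

```text
t: 20.25
eef_pos: [0.5161, 0.2425, 0.07]
ee_rot: [-0.0, 1.0, 0.0, 0.0]
contact_force: [1.5, 1.3, 0.3]
gripper_width: 0.506
grip_force: 41.3
```

Request:
move_arm(targets=[0,0,2,0,0,0,0,0,2,0,0,0,0,0,2,0,0,0,0,0,2,0,0,0,0,0,2,0,0,0])

```text
t: 20.88
eef_pos: [0.5158, 0.2424, 0.0598]
ee_rot: [-0.0, 1.0, 0.0, 0.0]
contact_force: [0.9, 1.2, -0.4]
gripper_width: 0.512
grip_force: 41.3
```

Request:
move_arm(targets=[0,0,0.5,0,0,0,0,0,0.5,0,0,0,0,0,0.5,0,0,0,0,0,0.5,0,0,0,0,0,0,0,0,0])

```text
t: 21.5
eef_pos: [0.5157, 0.2423, 0.0579]
ee_rot: [-0.0, 1.0, 0.0, 0.0]
contact_force: [1.9, 1.1, -0.5]
gripper_width: 0.511
grip_force: 41.3
```

Request:
move_arm(targets=[0,0,0.5,0,0,0,0,0,0.5,0,0,0,0,0,0,0,0,0,0,0,0,0,0,0,0,0,0,0,0,0])

```text
t: 22.12
eef_pos: [0.5157, 0.2422, 0.0569]
ee_rot: [0.0, 1.0, 0.0, -0.0]
contact_force: [1.9, 2.3, -0.6]
gripper_width: 0.508
grip_force: 41.3
```

Request:
move_arm(targets=[0,0,0.5,0,0,0,0,0,0.5,0,0,0,0,0,0,0,0,0,0,0,0,0,0,0,0,0,0,0,0,0])

```text
t: 22.75
eef_pos: [0.5158, 0.2424, 0.0561]
ee_rot: [-0.0, 1.0, 0.0, 0.0]
contact_force: [0.3, 1.8, 3.3]
gripper_width: 0.509
grip_force: 41.6
```

Request:
move_arm(targets=[0,0,-0.3,0,0,0,0,0,0,0,0,0,0,0,0,0,0,0,0,0,0,0,0,0,0,0,0,0,0,0])

```text
t: 23.38
eef_pos: [0.5157, 0.2423, 0.0562]
ee_rot: [0.0, 1.0, 0.0, -0.0]
contact_force: [0.9, 3.0, 0.6]
gripper_width: 0.508
grip_force: 41.4
```

Request:
move_arm(targets=[0,0,0,0,0,0,0,0,0,0,0,0,0,0,0,0,0,0,0,0,0,0,0,0,0,0,0,0,0,0], gripper=-1)

```text
t: 24.0
eef_pos: [0.5157, 0.2422, 0.0562]
ee_rot: [0.0, 1.0, 0.0, -0.0]
contact_force: [0.3, 0.8, 0.4]
gripper_width: 0.999
grip_force: 0.0
```

Request:
move_arm(targets=[0,0,-10,0,0,0,0,0,-25,0,0,0,0,0,-40,0,0,0,0,0,-35,0,0,0,0,0,0,0,0,0])

```text
t: 24.62
eef_pos: [0.5173, 0.2435, 0.1702]
ee_rot: [-0.002, 1.0, 0.0, 0.003]
contact_force: [0.6, -1.0, -0.4]
gripper_width: 0.998
grip_force: 0.0
```

Request:
move_arm(targets=[-10,50,0,0,0,0,-10,50,0,0,0,0,-10,50,0,0,0,0,-10,50,0,0,0,0,-10,50,10,0,0,0])

```text
t: 25.25
eef_pos: [0.4655, -0.0091, 0.1567]
ee_rot: [-0.0, 1.0, 0.0, 0.001]
contact_force: [0.9, -0.5, 0.0]
gripper_width: 0.998
grip_force: 0.0
```

Request:
move_arm(targets=[0,0,30,0,0,0,0,0,45,0,0,0,0,0,35,0,0,0,0,0,10,0,0,0,0,0,0,0,0,0])

```text
t: 25.88
eef_pos: [0.4658, -0.0078, 0.0362]
ee_rot: [0.0, 1.0, 0.0, -0.0]
contact_force: [-0.4, 1.3, 0.1]
gripper_width: 1.003
grip_force: 0.0
```

Request:
move_arm(targets=[0,0,20,0,0,0,0,0,10,0,0,0,0,0,4.5,0,0,0,0,0,0,0,0,0,0,0,0,0,0,0], gripper=-0.4)

```text
t: 26.5
eef_pos: [0.4662, -0.0076, 0.0022]
ee_rot: [-0.0, 1.0, 0.0, 0.0]
contact_force: [-0.5, 0.4, -0.6]
gripper_width: 0.702
grip_force: 0.0
```

Request:
move_arm(targets=[0,0,0,0,0,0,0,0,0,0,0,0,0,0,0,0,0,0,0,0,0,0,0,0,0,0,0,0,0,0], gripper=1)

```text
t: 27.12
eef_pos: [0.4661, -0.0077, 0.0024]
ee_rot: [-0.0, 1.0, 0.0, 0.0]
contact_force: [-0.8, 1.6, 8.2]
gripper_width: 0.389
grip_force: 39.0
```

Request:
move_arm(targets=[0,0,0,0,0,0,0,0,0,0,0,0,0,0,-1,0,0,0,0,0,-4,0,0,0,0,0,0,0,0,0])

```text
t: 27.75
eef_pos: [0.466, -0.0077, 0.007]
ee_rot: [-0.0, 1.0, 0.0, 0.0]
contact_force: [0.3, 0.6, -0.4]
gripper_width: 0.39
grip_force: 39.7
```

Request:
move_arm(targets=[0,0,-40,0,0,0,0,0,-50,0,0,0,2,-10,-35,0,0,0,8,-40,0,0,0,10,-50,0,0,0,0,0])

```text
t: 28.38
eef_pos: [0.429, 0.0538, 0.1319]
ee_rot: [-0.0, 0.995, -0.095, 0.001]
contact_force: [-1.2, 0.8, -0.7]
gripper_width: 0.384
grip_force: 40.1
```

I mis-typed a row: the tool is yawed about 11° and shifted, harmlessly in free air. I'll undo that first.

Request:
move_arm(targets=[0,0,0,0,0,-0.0935,0,0,0,0,0,-0.0935,0,0,0,0,0,0,0,0,0,0,0,0,0,0,0,0,0,0])

```text
t: 29.0
eef_pos: [0.4266, 0.0514, 0.1316]
ee_rot: [0.0, 1.0, -0.001, -0.0]
contact_force: [0.4, -0.4, -0.2]
gripper_width: 0.383
grip_force: 40.1
```

```bash
python3 -c "
from rig import bot
s=bot.read_state();print(s['eef_pos'],s['ee_rot'],s['contact_force'],s['joint_positions'])"
```

```text
[0.42663795 0.05144334 0.13159871] [ 5.59198354e-05  9.99999601e-01 -8.84231852e-04 -1.16982351e-04] [ 0.41516028 -0.42959595 -0.20896592] [ 5.82622988e-01  4.47919297e-02 -6.44627704e-01 -4.60879118e-05
 -8.81633564e-01  9.86434187e-01]
```

Request:
move_arm(targets=[22,-47.5,0,0,0,0,22,-47.5,0,0,0,0,22,-47.5,0,0,0,0,22,-47.5,0,0,0,0,1.5,-1,0,0,0,0])

```text
t: 29.62
eef_pos: [0.5176, 0.2454, 0.1309]
ee_rot: [0.0, 1.0, 0.0, 0.0]
contact_force: [-0.3, -0.2, -1.2]
gripper_width: 0.389
grip_force: 40.1
```

Request:
move_arm(targets=[0,0,15,0,0,0,0,0,10,0,0,0,0,0,0,0,0,0,0,0,0,0,0,0,0,0,0,0,0,0])

```text
t: 30.25
eef_pos: [0.5164, 0.2425, 0.1073]
ee_rot: [-0.0, 1.0, -0.0, 0.0]
contact_force: [-0.4, -0.4, -0.5]
gripper_width: 0.381
grip_force: 40.1
```

```bash
python3 - <<'E'
from rig import bot, vision
import cv2,numpy as np
c=vision.camera("side")
cv2.imwrite("pics/s3.png",cv2.resize(c["image"][100:200,180:300,::-1],None,fx=6,fy=6,interpolation=cv2.INTER_CUBIC))
print(bot.read_state()["eef_pos"])
E
```

```text
[0.51641841 0.24258739 0.10722851]
```

View pics/s3.png

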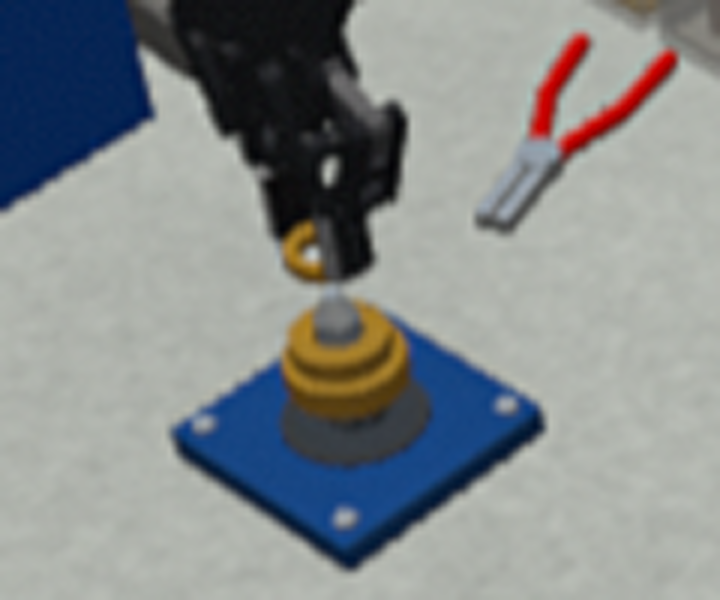

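Large and medium lie flat and the small ring hangs level over the cone at crop (315,250).

Request:
move_arm(targets=[0,0,8,0,0,0,0,0,6,0,0,0,0,0,2,0,0,0,0,0,2,0,0,0,0,0,2,0,0,0])

```text
t: 30.92
eef_pos: [0.5163, 0.2426, 0.0867]
ee_rot: [-0.0, 1.0, -0.0, 0.0]
contact_force: [0.7, -0.4, -0.1]
gripper_width: 0.38
grip_force: 40.1
```

Request:
move_arm(targets=[0,0,2,0,0,0,0,0,2,0,0,0,0,0,2,0,0,0,0,0,2,0,0,0,0,0,2,0,0,0])

```text
t: 31.55
eef_pos: [0.5162, 0.2425, 0.0766]
ee_rot: [0.0, 1.0, -0.0, 0.0]
contact_force: [0.3, 0.2, -1.2]
gripper_width: 0.386
grip_force: 40.1
```

Request:
move_arm(targets=[0,0,1.5,0,0,0,0,0,1.5,0,0,0,0,0,1,0,0,0,0,0,1,0,0,0,0,0,0.5,0,0,0])

```text
t: 32.17
eef_pos: [0.5162, 0.2425, 0.0712]
ee_rot: [0.0, 1.0, -0.0, -0.0]
contact_force: [0.6, 0.5, -0.7]
gripper_width: 0.386
grip_force: 40.1
```

Request:
move_arm(targets=[0,0,0.5,0,0,0,0,0,0.5,0,0,0,0,0,0.5,0,0,0,0,0,0,0,0,0,0,0,0,0,0,0])

```text
t: 32.8
eef_pos: [0.5162, 0.2426, 0.0697]
ee_rot: [-0.0, 1.0, -0.0, 0.0]
contact_force: [0.7, -0.4, -0.3]
gripper_width: 0.387
grip_force: 40.1
```

Request:
move_arm(targets=[0,0,0.5,0,0,0,0,0,0.3,0,0,0,0,0,0,0,0,0,0,0,0,0,0,0,0,0,0,0,0,0])

```text
t: 33.42
eef_pos: [0.5163, 0.2426, 0.069]
ee_rot: [-0.0, 1.0, -0.0, 0.0]
contact_force: [-0.6, -0.9, 3.8]
gripper_width: 0.386
grip_force: 40.4
```

Request:
move_arm(targets=[0,0,0.5,0,0,0,0,0,0,0,0,0,0,0,0,0,0,0,0,0,0,0,0,0,0,0,0,0,0,0])

```text
t: 34.05
eef_pos: [0.5164, 0.2426, 0.0686]
ee_rot: [-0.0, 1.0, -0.0, 0.0]
contact_force: [-1.5, -0.1, 5.2]
gripper_width: 0.388
grip_force: 40.6
```

Request:
move_arm(targets=[0,0,0.4,0,0,0,0,0,0,0,0,0,0,0,0,0,0,0,0,0,0,0,0,0,0,0,0,0,0,0])

```text
t: 34.67
eef_pos: [0.5164, 0.2426, 0.0683]
ee_rot: [-0.0, 1.0, -0.0, 0.0]
contact_force: [-0.9, -0.7, 5.9]
gripper_width: 0.389
grip_force: 40.7
```

Request:
move_arm(targets=[0,0,0.6,0,0,0,0,0,0.6,0,0,0,0,0,0,0,0,0,0,0,0,0,0,0,0,0,0,0,0,0])

```text
t: 35.3
eef_pos: [0.5166, 0.2427, 0.0675]
ee_rot: [-0.0, 1.0, 0.0, 0.0]
contact_force: [-1.5, -1.9, 8.9]
gripper_width: 0.386
grip_force: 41.1
```

Request:
move_arm(targets=[0,0,0.6,0,0,0,0,0,0,0,0,0,0,0,0,0,0,0,0,0,0,0,0,0,0,0,0,0,0,0])

```text
t: 35.92
eef_pos: [0.5167, 0.2427, 0.0672]
ee_rot: [-0.0, 1.0, 0.0, 0.001]
contact_force: [-1.8, -0.8, 11.0]
gripper_width: 0.388
grip_force: 41.3
```

Request:
move_arm(targets=[0,0,0.6,0,0,0,0,0,0.6,0,0,0,0,0,0,0,0,0,0,0,0,0,0,0,0,0,0,0,0,0])

```text
t: 36.55
eef_pos: [0.5172, 0.2429, 0.0665]
ee_rot: [-0.0, 1.0, 0.0, 0.001]
contact_force: [-1.9, -2.4, 14.8]
gripper_width: 0.385
grip_force: 41.6
```

Request:
move_arm(targets=[0,0,0,0,0,0,0,0,0,0,0,0,0,0,0,0,0,0,0,0,0,0,0,0,0,0,0,0,0,0])

```text
t: 37.17
eef_pos: [0.5172, 0.2429, 0.0665]
ee_rot: [-0.0, 1.0, 0.0, 0.001]
contact_force: [-1.3, -2.2, 14.8]
gripper_width: 0.388
grip_force: 41.6
```

Request:
move_arm(targets=[0,0,0,0,0,0,0,0,0,0,0,0,0,0,-1.2,0,0,0,0,0,-1.5,0,0,0,0,0,-1,0,0,0])

```text
t: 37.8
eef_pos: [0.5165, 0.2427, 0.0689]
ee_rot: [-0.0, 1.0, -0.0, 0.0]
contact_force: [0.8, -0.4, 1.0]
gripper_width: 0.391
grip_force: 40.3
```

Request:
move_arm(targets=[0,0,-0.3,0,0,0,0,0,0,0,0,0,0,0,0,0,0,0,0,0,0,0,0,0,0,0,0,0,0,0])

```text
t: 38.42
eef_pos: [0.5161, 0.2426, 0.0689]
ee_rot: [0.0, 1.0, -0.0, -0.0]
contact_force: [2.0, 0.7, 2.3]
gripper_width: 0.389
grip_force: 40.3
```

Now release and retreat.

Request:
move_arm(targets=[0,0,0,0,0,0,0,0,0,0,0,0,0,0,0,0,0,0,0,0,0,0,0,0,0,0,0,0,0,0], gripper=-1)

```text
t: 39.05
eef_pos: [0.5162, 0.2425, 0.069]
ee_rot: [0.0, 1.0, -0.0, -0.0]
contact_force: [-1.2, 0.2, -0.3]
gripper_width: 0.999
grip_force: 0.0
```

Request:
move_arm(targets=[0,0,-10,0,0,0,0,0,-25,0,0,0,0,0,-40,0,0,0,0,0,-40,0,0,0,0,0,-20,0,0,0])

```text
t: 39.67
eef_pos: [0.517, 0.243, 0.2075]
ee_rot: [-0.001, 1.0, -0.0, 0.002]
contact_force: [0.5, 0.3, -1.2]
gripper_width: 1.002
grip_force: 0.0
```

Request:
move_arm(targets=[0,40,0,0,0,0,0,40,0,0,0,0,0,40,0,0,0,0,0,0,0,0,0,0,0,0,0,0,0,0])

```text
t: 40.3
eef_pos: [0.5164, 0.1226, 0.2047]
ee_rot: [-0.0, 1.0, -0.0, 0.0]
contact_force: [-0.4, -0.1, -0.3]
gripper_width: 1.004
grip_force: 0.0
```

```bash
python3 - <<'E'
from rig import bot, vision
import cv2,numpy as np
c=vision.camera("side")
cv2.imwrite("pics/s4.png",cv2.resize(c["image"][110:200,180:300,::-1],None,fx=6,fy=6,interpolation=cv2.INTER_CUBIC))
E
```

```text
(no output)
```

View pics/s4.png

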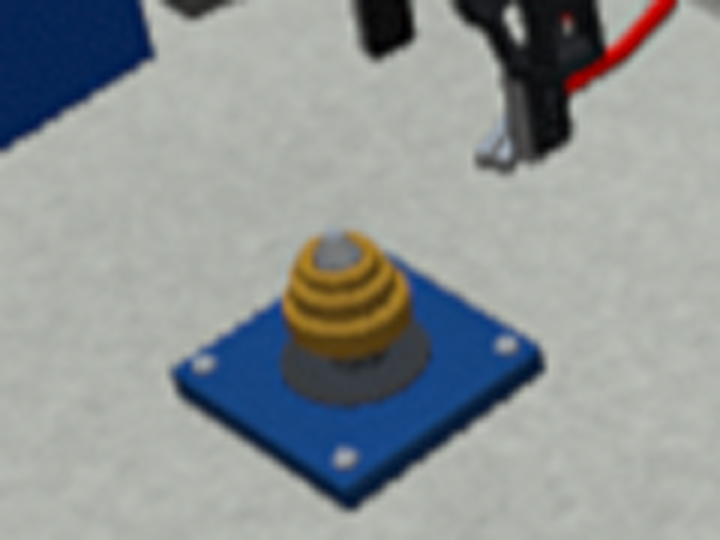

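All three rings lie flat and stacked on the arbor at crop (345,290), and the gripper is clear.

```bash
python3 -c "
from rig import bot
print(bot.sign_off())"
```

```text
the job is handed in; nothing more can be done
None
```

The three rings are on the arbor in the order large, medium, small, lying flat; I pressed the stack at about 14.8 N for a little over one second (still gripping the smallest ring), released it, and handed the job in at about 40 s.

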